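# Shut the seaming-roll case and lock the blue case on top of it

## Robot

A 6-joint arm with a two-finger parallel gripper is mounted at the origin on a cart in front of the work surface, level with it; the furniture and walls round the work are solid. World frame = base frame: x ahead of the robot, y to its left, z up, the work surface at z = 0. Lengths are in mm, angles in rad, forces in N, time in s.
With the tool pointing down it reaches from about 400 to 925 mm from the base axis. Payload 12.5 kg.
Tool frame: the origin (TCP) lies on the mounting face of the last link; the fingertips stand 190 mm ahead of it and the grasp point (between the pads) lies 171 mm ahead of it; z points along the fingers, y is the line along which they close (so a half turn about z gives the same grasp; the last joint's range is limited). The gripper opens to 95 mm and grips with 3 to 60 N. Pads are 20 mm wide; open, the fingers measure 119 mm over their backs; the gripper's body (75 mm by 180 mm) begins 59 mm behind the grasp point.
Start: joints at [1.053, 0.491, 1.559, -0, 1.092, -0.106], TCP at [250.139, 572.761, 404.761] pointing down, gripper open.
Joint ranges: [-3.1, 3.1], [-0.84, 2.19], [0.05, 2.79], [-1.13, 4.28], [0.06, 2.93], [-2.69, 2.69]. Speed limits (rad/s): [2.22, 2.22, 2.79, 3.14, 3.14, 3.14].

## Interface

Orientations are given as [roll, pitch, yaw] about the fixed x, y, z axes, in that order (R = Rz(yaw) Ry(pitch) Rx(roll)).
In Python, from cell import env gives the robot as it stands.
- The arm moves only by the tool carry_out, never from a script. Its argument "series" is a list of rows, each a list of 5 numbers: the shift along the tool's x, y, z in m, then the turn about the tool's z in degrees, then the opening, from 0 (shut) to 1 (fully open). A call has 1 to 20 rows; each row is the pose to reach, as a shift and turn from the pose commanded when the call began, along the tool's axes at that moment; what a row does not reach only later rows make up. A row lasts 1/8 s, in which the tool goes at most 62.5 mm and 10.7 degrees, less where a joint would pass 70% of its speed; a pose out of reach is approached as far as the arm can. A call with a gripper value outside its range is refused whole. The fingers move at their own pace and stop on an object; the grip force is fixed at half the most. Time passes only in rows, so rows that repeat a pose let the fingers close. It gives the time, the measured TCP pose, the force, the opening and the grip force at its end, in the units of the state.
- env.state(): the state, without advancing time (a new reading comes with each control period).
- env.read_camera(name): name is "side" or "top" or "wrist"; returns (picture, depth): 400x640x3 uint8, red, green, blue; 400x640 float32, mm along the optical axis (not along the pixel's ray), 0 where there is no reading.
- env.get_calibration(name): a dict with "intrinsics" (3x3 intrinsics, pixels), "cam_to_world" (4x4, takes a point from camera to world coordinates); the wrist camera has in their place "T_tool_cam" (4x4, takes a point from camera to tool coordinates, whose origin is the TCP and whose axes are the flange's). Camera axes: x right, y up, looking along -z (the intrinsics and any distortion apply to the point x, -y, -z); pixel columns grow to the right and rows downward; lengths in mm; the calibration is good to about 2 mm. A picture is of the moment at which its call begins: read the wrist's pose just before it. get_calibration takes no time and is no camera call.
- env.job_done(): hands the job in; it is judged then, once.
The state is a dict: "t": time; "joints": joint angles; "qvel": joint speeds; "tau": joint torques, N m; "eef_pos": TCP position; "tcp_rot": TCP orientation; "ft_force": force on the tool from outside, world axes, zero at the start; "moment": the same for the moment, N m; "opening": opening from 0.0 (shut) to 1.0 (fully open); "grip_force": force on a finger pad.
Only numpy, scipy, OpenCV 4.12 (cv2) and the standard library are available. Lean on these libraries where they do the work, as an engineer would, in place of code of your own. Each camera call takes 0.05 s, during which the arm holds its last target. There are 200 camera calls.

## Task

The grey case that is screwed to the table stands open: shut its lid fully, then stack the blue-lidded case on it, square and level, so that the recesses in its base drop over the lugs of the grey lid and it sits fully home. Set it down rather than dropping it, and leave the orange-lidded case and everything else where it is.

Things in the scene. Friction and masses are not known exactly. Their poses are not given: they have to be found in the camera images.
- lower_case: Lower case: open grey plastic box, 104 (its x) x 56 (its y) x 36 mm high without lid, screwed to the table by a small steel flange at each end (flanges reach x = +-66 mm). Origin: centre of its underside, on the table; z up. The lid is hinged along its +y long side. It cannot be moved.
- lower_lid (a joint): Angle of the grey lid: 0 = shut and level, 1.57 = standing upright, 2.0 = fully open (leaning back past the +y side). Stiff hinge: it stays where it is left and takes about 1 N at the free edge to move. Lid 104 mm long, 56 mm from hinge to free edge, 6 mm thick; its outer face has two lugs (see seat); between them (x within +-24 mm) it is flat, for pushing.
- lid_hinge (a point): A point on the axis of the lid hinge: middle of the +y top edge of the lower case (y = +28 mm, 36 mm above the table). The axis runs along the lower case's x. The underside of the shut lid is at this height.
- lid_edge (a point): Middle of the free edge of the grey lid, half way through its thickness, 56 mm from the hinge; a 22 mm wide black finger tab juts 5 mm beyond it. Moves with the lid.
- seat (a point): Centre of the top face of the grey lid when shut, 42 mm above the table, fixed to the lower case, with its axes. The stacked case's origin belongs exactly here, its x along the lower case's x (either way round). The lid's two round bevelled lugs stand at x = +-32 mm, y = 0 of this point: 15 mm across at the foot, 9 mm at the top, 6 mm high.
- blue_case: Loose shut case, black with blue lid and end latches, 104 (its x) x 56 (its y) x 42 mm high plus two 6 mm lugs on top like the grey lid's; about 0.22 kg. Origin: centre of its underside, where two square recesses, 18 x 18 mm and 8 mm deep, at x = +-32 mm, y = 0, fit over lugs with 1.5 mm play each way. Its lid does not open. Grasp it across its 56 mm width.
- orange_case: Same case with an orange lid; must stay where it stands. Origin: centre of its underside.
- marker: Blue and white felt marker lying on the table, 137 x 17 x 17 mm, bystander.
- stamp: Date hand stamp standing on the table, red knob on a black block, 34 x 34 x 70 mm, bystander.
- tape: Roll of brown packing tape lying on the table, 101 mm across, 48 mm high, bystander.
- can_seamer: Grey bench can seamer behind the work, 1.17 m tall, fixed, nothing to do on it. Origin: under its middle, on the table. Its foot begins about 115 mm nearer the robot than the origin; a 40 mm thick upright post, up to 0.65 m high, stands 105 to 145 mm nearer the robot than the origin and 35 to 80 mm to its +y side: keep the wrist clear of it, passing well in front.
Mind the look-alikes: they are no part of the job. What is shaped like the blue_case but pink is not meant.

How it is judged:
By the outcome, as a careful person would: the job done as asked, in the order asked, and still so for the second after the job is handed in, with the robot touching nothing.
It also fails if it takes over 53 s, if anything falls off the work surface, if the arm or the gripper's body presses on something with over 40 N, if the wrist force passes 120 N, or if a joint passes its speed limit or range.

## Working session

There is one attempt and no reset: what is moved stays moved. The work goes in short steps, Python scripts to look and compute and a tool call to move; the robot and the scene stay as the last step left them, time stands still between calls to the robot, and variables do not carry over. Pictures are saved under pics/ and viewed, at most 10 in all, crops included, and the job is handed in when it is done.

Besides the shell and the picture viewer there is one more tool, called after "Emit:" as name(argument=value, ...), one argument or row to a line, values as JSON. carry_out: Moves the arm, as the interface text tells. Its arguments: {"type":"object","properties":{"series":{"type":"array","items":{"type":"array","items":{"type":"number"}}}},"required":["series"]}

```bash
ls; mkdir -p pics
cat > h.py <<'E'
import numpy as np, cv2
from cell import env
def grab(n):
    s=env.state(); p,d=env.read_camera(n); c=env.get_calibration(n)
    K=np.array(c["intrinsics"])
    if n=="wrist":
        from scipy.spatial.transform import Rotation as R
        T=np.eye(4);T[:3,:3]=R.from_euler('xyz',s["tcp_rot"]).as_matrix();T[:3,3]=s["eef_pos"]
        T=T@np.array(c["T_tool_cam"])
    else: T=np.array(c["cam_to_world"])
    v,u=np.mgrid[:400,:640]
    X=np.stack([(u-K[0,2])/K[0,0]*d,-(v-K[1,2])/K[1,1]*d,-d],-1)
    W=X@T[:3,:3].T+T[:3,3]; W[d==0]=np.nan
    return p,d,W,K,T
E
python3 - <<'E'
from h import *
print(env.state()); 
for n in ("side","top","wrist"):
    c=env.get_calibration(n); print(n,{k:np.round(v,3).tolist() if not isinstance(v,str) else v for k,v in c.items()})
for n in ("side","top"):
    p,d,W,K,T=grab(n); np.savez(n+"0.npz",p=p,W=W); cv2.imwrite(f"pics/{n}0.png",p[:,:,::-1])
E
```

```text
pics
{'t': 0.0, 'joints': array([ 1.05338072e+00,  4.91578444e-01,  1.55945398e+00, -2.04723605e-05,
        1.09165547e+00, -1.05585326e-01]), 'qvel': array([-2.69287442e-04,  1.01503903e-03, -9.73401042e-05, -2.58141518e-04,
        1.54391683e-04, -1.83782007e-04]), 'tau': array([-4.45543856e-04, -6.12649298e+01, -2.58175564e+01,  6.92803343e-02,
        4.83349327e-02, -8.37391963e-05]), 'eef_pos': array([250.13821959, 572.73210545, 404.14832847]), 'tcp_rot': array([-3.14050159e+00, -9.73719696e-05,  2.72977177e+00]), 'ft_force': array([ 0.52756092, -0.73915156, -1.11062944]), 'moment': array([-0.04001952, -0.00406726,  0.00236415]), 'grip_force': 0.0, 'opening': 0.997515570092707}
side {'intrinsics': [[383.63, 0.0, 325.258], [0.0, 383.63, 206.691], [0.0, 0.0, 1.0]], 'cam_to_world': [[0.918, 0.258, -0.3, 273.357], [-0.395, 0.572, -0.718, -708.978], [-0.013, 0.779, 0.627, 678.661], [0.0, 0.0, 0.0, 1.0]]}
top {'intrinsics': [[414.281, 0.0, 316.106], [0.0, 414.281, 200.972], [0.0, 0.0, 1.0]], 'cam_to_world': [[0.026, 0.997, -0.071, 477.691], [-0.999, 0.028, 0.03, 28.274], [0.032, 0.071, 0.997, 1114.381], [0.0, 0.0, 0.0, 1.0]]}
wrist {'intrinsics': [[349.44, 0.0, 316.445], [0.0, 349.44, 204.524], [0.0, 0.0, 1.0]], 'T_tool_cam': [[0.001, 0.968, 0.25, 68.514], [1.0, -0.002, 0.002, 0.177], [0.002, 0.25, -0.968, 19.647], [0.0, 0.0, 0.0, 1.0]]}
```

View pics/top0.png

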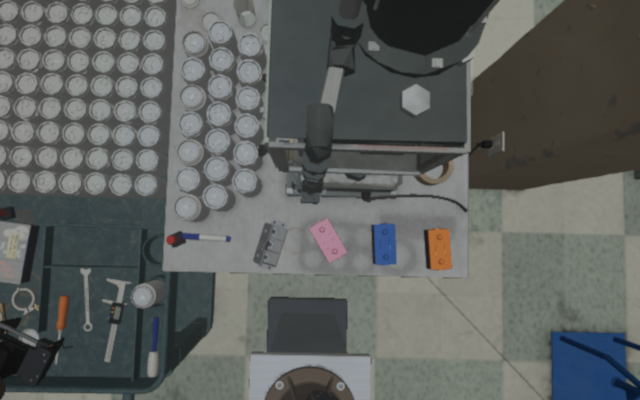

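View pics/side0.png

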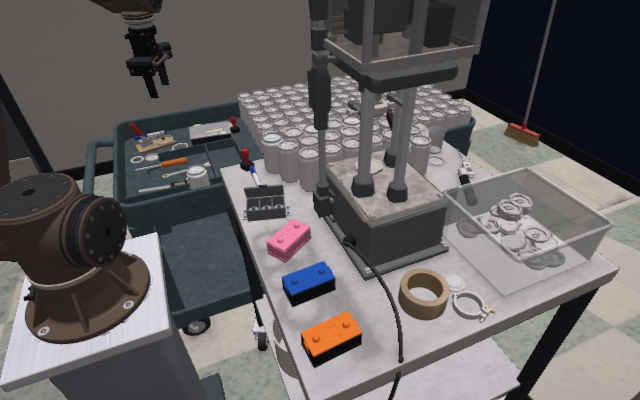

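In the top view, four things could be meant: the pink case (327,240), the blue case (385,244), the orange case (438,248) and the open grey case (270,243). The case at (385,244) is the target, since it is black with a blue lid. The open grey case, with its lid up on the far (+y) side, is also at (265,205) in the side view.

Run:
```python
from h import *
ims=[]
for n in ("top","side"):
    z=np.load(n+"0.npz");p,W=z["p"],z["W"]
    hsv=cv2.cvtColor(p,cv2.COLOR_RGB2HSV)
    for nm,lo,hi in (("blue",105,125),("pink",150,178),("orange",5,20)):
        near=(W[...,0]>300)&(W[...,0]<620)&(abs(W[...,1])<420)&(W[...,2]>36)&(W[...,2]<46)
        m=near&(hsv[...,0]>=lo)&(hsv[...,0]<=hi)&(hsv[...,1]>(60 if nm=="pink" else 130))
        q=W[m]; 
        if len(q)<20: print(n,nm,len(q));continue
        r=cv2.minAreaRect(q[:,:2].astype(np.float32)); print(n,nm,len(q),np.round(r[0],1),np.round(r[1],1),round(r[2],1),"zmed",np.median(q[:,2]).round(1))
    tab=W[(W[...,0]>350)&(W[...,0]<480)&(abs(W[...,1])<300)]; tab=tab[abs(tab[:,2])<8]; print(n,"table z",np.median(tab[:,2]))
    if n=="top":
        P=W[205:275,245:300]
        print(np.round(W[243,270]),np.round(W[243,258]),np.round(W[265,265]))
        a=cv2.resize(p[205:285,235:415],None,fx=4,fy=4,interpolation=cv2.INTER_CUBIC)
    else: a=np.hstack([cv2.resize(p[170:310,230:350],None,fx=2,fy=2,interpolation=cv2.INTER_CUBIC), np.zeros((280,480,3),np.uint8)]); print(np.round(W[190,265]),np.round(W[210,265]))
    ims.append(a)
cv2.imwrite("pics/crop.png",np.vstack(ims)[:,:,::-1][:600])
```

```text
top blue 756 [ 447.9 -184.1] [103.9  53.5] 3.1 zmed 42.1
top pink 437 [454.6 -36.3] [105.   53.1] 32.1 zmed 41.9
top orange 764 [ 438.8 -328.9] [105.   55.5] 4.9 zmed 42.0
top table z -0.05981247780232479
[442. 114.  19.] [442. 143.  42.] [383. 126.   3.]
side blue 963 [ 447.9 -186. ] [105.9  56.4] 2.9 zmed 41.4
side pink 688 [478.5 129.1] [440.8 110.1] 82.0 zmed 41.2
side orange 1445 [ 439.5 -329.2] [108.   55.8] 4.7 zmed 41.4
side table z -0.5912139600760611
[447. 126.  65.] [431.  89.  28.]
```

View pics/crop.png

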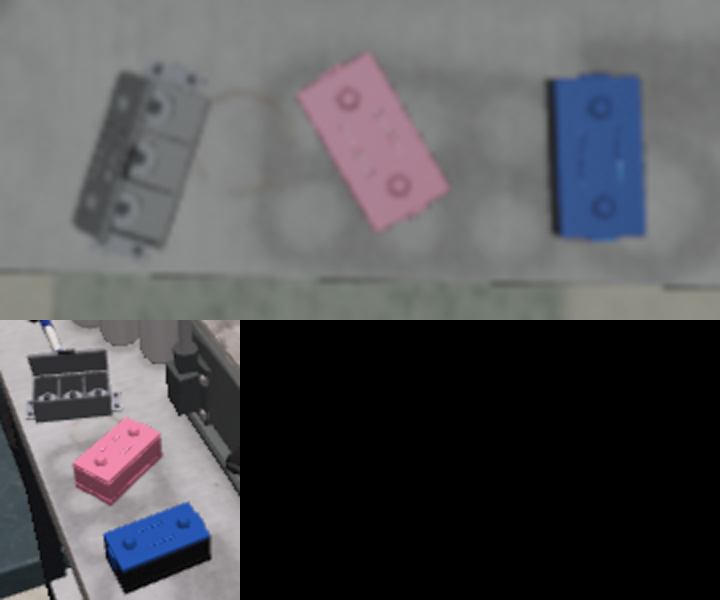

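The crop confirms the blue case (a black body shows at its edge at (552,158)), while the pink one is pink all over. The grey case runs from flange (175,75) to flange (120,245), with its lid on the left, which is world +y. Next I fit the lid plane and the box.

Run:
```python
from h import *
for n in ("top","side"):
    z=np.load(n+"0.npz");p,W=z["p"],z["W"]
    R=(W[...,0]>360)&(W[...,0]<520)&(W[...,1]>40)&(W[...,1]<220)
    L=W[R&(W[...,2]>44)&(W[...,2]<130)]
    print(n,len(L),"max",np.round(np.percentile(L,[2,50,98],axis=0),1).tolist())
    c=np.median(L,0); L=L[np.linalg.norm(L-c,axis=1)<70]
    for _ in range(4):
        c=L.mean(0);u,s,v=np.linalg.svd(L-c,full_matrices=False);nn=v[2]; L=L[abs((L-c)@nn)<4]
    if nn[1]<0:nn=-nn
    print(" plane c",c.round(1),"n",nn.round(3),"rms",(s[2]/len(L)**.5).round(2),"yaw",np.degrees(np.arctan2(-nn[0],nn[1])).round(1),"tilt",np.degrees(np.arcsin(nn[2])).round(1), len(L))
    B=W[R&(W[...,2]>4)&(W[...,2]<43)]
    r=cv2.minAreaRect(B[:,:2].astype(np.float32));print(" body",np.round(r[0],1),np.round(r[1],1),round(r[2],1))
    T=W[R&(W[...,2]>31)&(W[...,2]<40)]
    r=cv2.minAreaRect(T[:,:2].astype(np.float32));print(" rim",len(T),np.round(r[0],1),np.round(r[1],1),round(r[2],1))
    B=W[R&(W[...,2]>2.5)&(W[...,2]<8)]
    r=cv2.minAreaRect(B[:,:2].astype(np.float32));print(" low",len(B),np.round(r[0],1),np.round(r[1],1),round(r[2],1))
```

```text
top 390 max [[396.0, 105.0, 45.4], [442.9, 126.1, 73.3], [491.3, 147.5, 91.7]]
 plane c [443.  126.   72.3] n [0.24  0.845 0.477] rms 1.3 yaw -15.9 tilt 28.5 367
 body [441.7 131.3] [153.6 176.4] 1.4
 rim 83 [440.  112.4] [ 60.7 103.7] 74.2
 low 506 [442.1 130. ] [154.3 179.6] 0.1
side 385 max [[394.7, 104.8, 44.7], [442.7, 123.1, 69.8], [491.4, 143.0, 91.0]]
 plane c [442.9 123.1  69. ] n [0.245 0.877 0.413] rms 1.25 yaw -15.6 tilt 24.4 382
 body [438.8 110.6] [ 62.4 126.5] 74.2
 rim 184 [439.6 110.9] [ 61.  104.1] 73.7
 low 139 [438.8  93.7] [ 99.3 135.5] 79.3
```

Emit:
carry_out(
  series=[
    [-0.018, -0.016, 0.005, -0.4, 0],
    [-0.053, -0.049, 0.016, -1.1, 0],
    [-0.098, -0.089, 0.029, -2.1, 0],
    [-0.142, -0.129, 0.042, -3, 0],
    [-0.187, -0.17, 0.055, -4, 0],
    [-0.231, -0.21, 0.068, -5, 0],
    [-0.276, -0.251, 0.081, -6, 0],
    [-0.316, -0.287, 0.093, -7, 0],
    [-0.342, -0.311, 0.101, -7.4, 0],
    [-0.3555, -0.3235, 0.105, -7.6, 0],
    [-0.3555, -0.3235, 0.105, -7.6, 0],
    [-0.3555, -0.3235, 0.105, -7.6, 0],
  ],
)

```text
t: 1.6
eef_pos: [446.2, 134.5, 299.8]
tcp_rot: [3.142, -0.0, 2.862]
ft_force: [0.5, 0.2, -0.5]
opening: 0.001
grip_force: 0.0
```

Emit:
carry_out(
  series=[
    [0, 0, 0.018, 0, 0],
    [0, 0, 0.034, 0, 0],
    [0, -0.006, 0.038, 0, 0],
    [0, -0.012, 0.0415, 0, 0],
    [0, -0.016, 0.045, 0, 0],
    [0, -0.02, 0.049, 0, 0],
    [0, -0.0225, 0.0535, 0, 0],
    [0, -0.025, 0.058, 0, 0],
    [0, -0.0265, 0.062, 0, 0],
    [0, -0.028, 0.066, 0, 0],
    [0, -0.029, 0.068, 0, 0],
    [0, -0.029, 0.068, 0, 0],
  ],
)

```text
t: 3.1
eef_pos: [438.4, 106.4, 232.2]
tcp_rot: [3.141, 0.001, 2.862]
ft_force: [-2.7, 4.9, 10.7]
opening: 0.006
grip_force: 5.4
```

Emit:
carry_out(
  series=[
    [0, 0, -0.004, 0, 0],
    [0, -0.013, -0.004, 0, 0],
    [0, -0.013, 0, 0, 0],
    [0, -0.013, 0.002, 0, 0],
    [0, -0.013, 0.002, 0, 0],
    [0, -0.013, 0.002, 0, 0],
  ],
)

```text
t: 3.85
eef_pos: [434.5, 92.9, 231.4]
tcp_rot: [-3.141, 0.001, 2.862]
ft_force: [-8.3, -11.1, 44.5]
opening: 0.005
grip_force: 22.0
```

Emit:
carry_out(
  series=[
    [0, 0, -0.02, 0, 0],
    [0, 0, -0.07, 0, 0.5],
    [0, 0, -0.12, 0, 1],
    [0, 0, -0.17, 0, 1],
    [0, 0, -0.17, 0, 1],
    [0, 0, -0.17, 0, 1],
  ],
)

```text
t: 4.6
eef_pos: [434.6, 93.5, 398.9]
tcp_rot: [-3.141, -0.001, 2.862]
ft_force: [-0.2, 0.2, 0.2]
opening: 0.471
grip_force: 0.0
```

Run:
```python
from h import *
print(env.state()["eef_pos"],env.state()["ft_force"])
for n in ("wrist","side"):
    p,d,W,K,T=grab(n); np.savez(n+"1.npz",p=p,W=W,K=K,T=T)
    R=(W[...,0]>360)&(W[...,0]<520)&(W[...,1]>40)&(W[...,1]<200)
    m=R&(W[...,2]>37)&(W[...,2]<45); q=W[m]
    r=cv2.minAreaRect(q[:,:2].astype(np.float32));print(n,len(q),np.round(r[0],1),np.round(r[1],1),round(r[2],2))
    A=np.c_[q[:,:2]-q[:,:2].mean(0),np.ones(len(q))];print(" plane",np.linalg.lstsq(A,q[:,2],rcond=None)[0].round(4))
    l=W[R&(W[...,2]>45.8)&(W[...,2]<52)]; 
    crit=(cv2.TERM_CRITERIA_EPS+cv2.TERM_CRITERIA_MAX_ITER,50,.01)
    _,lab,c=cv2.kmeans(l[:,:2].astype(np.float32),2,None,crit,5,cv2.KMEANS_PP_CENTERS)
    dd=c[0]-c[1]; print(" lugs",len(l),c.round(1).tolist(),"mid",c.mean(0).round(1),"dist",np.linalg.norm(dd).round(1),"yaw",np.degrees(np.arctan2(dd[1],dd[0])).round(2))
    cv2.imwrite(f"pics/{n}1.png",p[:,:,::-1])
```

```text
[434.63650261  93.46929742 398.92407156] [-0.15755026  0.16728426  0.15882324]
wrist 5776 [438.4 109.8] [ 63.8 103.9] 74.46
 plane [-3.00000e-04 -6.20000e-03  4.23092e+01]
 lugs 264 [[407.5, 119.30000305175781], [468.6000061035156, 102.0999984741211]] mid [438.1 110.7] dist 63.4 yaw 164.24
side 507 [439.2 108.2] [ 64.  103.9] 76.14
 plane [4.20000e-03 7.30000e-03 4.10757e+01]
 lugs 14 [[469.20001220703125, 102.0999984741211], [408.70001220703125, 116.30000305175781]] mid [439.  109.2] dist 62.1 yaw -13.28
```

View pics/wrist1.png

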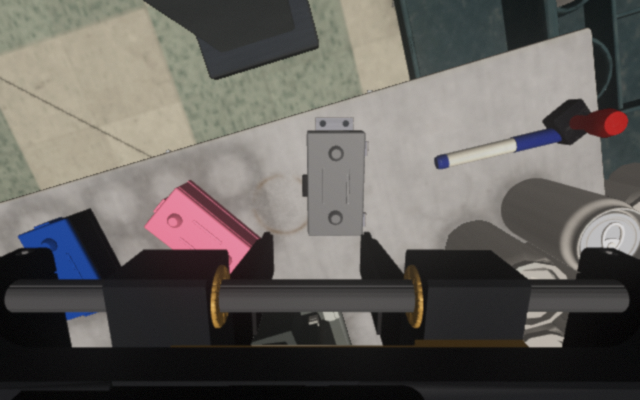

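The wrist picture shows the grey lid shut flat (335,185), with lugs at (336,153) and (335,218). Its fitted plane is level at 42 mm. I'll view the blue case from the same relative pose so that the camera bias cancels.

Emit:
carry_out(
  series=[
    [-0.005, -0.014, 0, -1, 1],
    [-0.015, -0.045, 0, -3, 1],
    [-0.031, -0.09, 0, -6, 1],
    [-0.048, -0.14, 0, -9.6, 1],
    [-0.065, -0.19, 0, -13, 1],
    [-0.082, -0.236, 0, -16.5, 1],
    [-0.092, -0.267, 0, -18.5, 1],
    [-0.0966, -0.28, 0, -19.2, 1],
    [-0.0966, -0.28, 0, -19.2, 1],
    [-0.0966, -0.28, 0, -19.2, 1],
    [-0.0966, -0.28, 0, -19.2, 1],
  ],
)

```text
t: 6.08
eef_pos: [450.6, -201.2, 399.8]
tcp_rot: [3.141, 0.0, -3.085]
ft_force: [-0.0, 0.2, -0.3]
opening: 0.998
grip_force: 0.0
```

```bash
cat > m.py <<'E'
from h import *
from scipy.spatial.transform import Rotation as Ro
def lugs(W,box,zt=0):
    """lug mid, yaw and top-face rect of a case whose top is at zt+42"""
    R=(W[...,0]>box[0])&(W[...,0]<box[1])&(W[...,1]>box[2])&(W[...,1]<box[3])
    q=W[R&(W[...,2]>zt+37)&(W[...,2]<zt+45)]
    r=cv2.minAreaRect(q[:,:2].astype(np.float32)); print(" rect",np.round(r[0],1),np.round(r[1],1),round(r[2],2))
    A=np.c_[q[:,:2]-q[:,:2].mean(0),np.ones(len(q))];print(" plane",np.linalg.lstsq(A,q[:,2],rcond=None)[0].round(4))
    l=W[R&(W[...,2]>zt+45.8)&(W[...,2]<zt+52)]
    _,lab,c=cv2.kmeans(l[:,:2].astype(np.float32),2,None,(3,50,.01),5,cv2.KMEANS_PP_CENTERS)
    c=c[np.argsort(c[:,0])];dd=c[1]-c[0]
    print(" lugs",len(l),c.round(1).tolist(),"mid",c.mean(0).round(2),"dist",np.linalg.norm(dd).round(1),"yaw",np.degrees(np.arctan2(dd[1],dd[0])).round(2))
    return c.mean(0)
def intool(s,pt):
    d=np.r_[np.array(pt)-s["eef_pos"][:2],0]; return Ro.from_euler('xyz',s["tcp_rot"]).as_matrix().T@d
E
python3 - <<'E'
from m import *
z=np.load("wrist1.npz"); lugs(z["W"],(360,520,40,200))
s=env.state();print(s["eef_pos"],s["tcp_rot"])
p,d,W,K,T=grab("wrist"); np.savez("wrist2.npz",p=p,W=W); cv2.imwrite("pics/wrist2.png",p[:,:,::-1])
m=lugs(W,(380,515,-240,-130)); print("tool shift",intool(s,m).round(2))
E
```

```text
rect [438.4 109.8] [ 63.8 103.9] 74.46
 plane [-3.00000e-04 -6.20000e-03  4.23092e+01]
 lugs 264 [[407.5, 119.30000305175781], [468.6000061035156, 102.0999984741211]] mid [438.07 110.74] dist 63.4 yaw -15.76
[ 450.60934854 -201.15183641  399.75757205] [ 3.14141791e+00  7.06578827e-06 -3.08461528e+00]
 rect [ 448.8 -184.8] [109.2  55.9] 2.94
 plane [ 1.00000e-03 -2.00000e-03  4.22865e+01]
 lugs 249 [[416.6000061035156, -187.10000610351562], [480.20001220703125, -183.0]] mid [ 448.4  -185.02] dist 63.7 yaw 3.67
tool shift [ 1.29 16.23  0.  ]
```

View pics/wrist2.png

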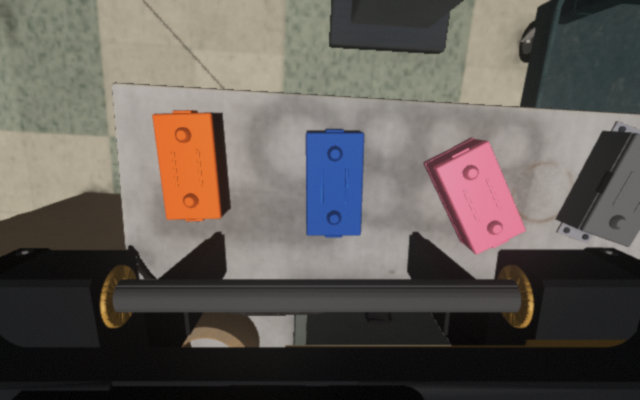

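Same framing: the blue lid is at (334,185), with lugs at (334,153) and (333,217), and the orange and pink cases are well clear on either side. I'll close on it once to centre it, reopen and look again, which measures the camera-to-gripper bias directly.

Emit:
carry_out(
  series=[
    [0.001, 0.016, 0.015, 0, 1],
    [0.001, 0.016, 0.06, 0, 1],
    [0.001, 0.016, 0.11, 0, 1],
    [0.001, 0.016, 0.16, 0, 1],
    [0.001, 0.016, 0.19, 0, 1],
    [0.001, 0.016, 0.2045, 0, 1],
    [0.001, 0.016, 0.2045, 0, 1],
    [0.001, 0.016, 0.2045, 0, 0.7],
    [0.001, 0.016, 0.2045, 0, 0.5],
    [0.001, 0.016, 0.2045, 0, 0.5],
    [0.001, 0.016, 0.2045, 0, 0.5],
    [0.001, 0.016, 0.2045, 0, 0.5],
  ],
)

```text
t: 7.62
eef_pos: [448.6, -186.1, 195.4]
tcp_rot: [3.141, 0.0, -3.086]
ft_force: [-1.0, 2.6, 4.9]
opening: 0.585
grip_force: 30.0
```

Emit:
carry_out(
  series=[
    [0, 0, 0, 0, 0.65],
    [0, 0, 0, 0, 0.8],
    [0, 0, 0, 0, 1],
    [0, 0, 0, 0, 1],
    [0, 0, -0.02, 0, 1],
    [0, 0, -0.07, 0, 1],
    [0, 0, -0.12, 0, 1],
    [0, -0.008, -0.17, 0, 1],
    [0, -0.016, -0.2, 0, 1],
    [0, -0.016, -0.2045, 0, 1],
    [0, -0.016, -0.2045, 0, 1],
    [0, -0.016, -0.2045, 0, 1],
  ],
)

```text
t: 9.12
eef_pos: [449.5, -202.0, 398.4]
tcp_rot: [3.14, -0.002, -3.085]
ft_force: [-0.2, -0.0, -0.6]
opening: 1.0
grip_force: 0.0
```

Run:
```python
from m import *
s=env.state();print(s["eef_pos"],s["tcp_rot"])
p,d,W,K,T=grab("wrist"); np.savez("wrist3.npz",p=p,W=W)
m=lugs(W,(380,515,-240,-130)); print("tool shift",intool(s,m).round(2))
```

```text
[ 449.50939469 -201.96766496  398.37630292] [ 3.14013352e+00 -1.90820418e-03 -3.08545705e+00]
 rect [ 448.9 -187.1] [109.1  56.1] 3.35
 plane [ 1.30000e-03 -2.60000e-03  4.22802e+01]
 lugs 254 [[416.6000061035156, -189.10000610351562], [480.0, -185.3000030517578]] mid [ 448.32 -187.23] dist 63.5 yaw 3.41
tool shift [ 0.36 14.78  0.02]
```

```bash
cat > rep.py <<'E'
from m import *
import io,contextlib,sys
def rep(box,n=8,zt=0):
    o=[]
    for i in range(n):
        s=env.state(); p,d,W,K,T=grab("wrist")
        f=io.StringIO()
        with contextlib.redirect_stdout(f): m=lugs(W,box,zt)
        o.append(np.r_[s["t"],s["eef_pos"],s["tcp_rot"],m,intool(s,m)[:2],float(f.getvalue().split()[-1])])
    o=np.array(o); print(np.round(o[:,[1,2,3,4,5,6,7,8,9,10,11]],3)); print("mean",o[:,7:].mean(0).round(2)); return o
E
python3 - <<'E'
from rep import *
rep((380,515,-240,-130)); print(env.state()["joints"],env.state()["qvel"])
E
```

```text
[[ 4.49585e+02 -2.02032e+02  3.98476e+02  3.14000e+00 -2.00000e-03
  -3.08500e+00  4.48462e+02 -1.87427e+02  3.01000e-01  1.46450e+01
   3.20000e+00]
 [ 4.49632e+02 -2.02075e+02  3.98669e+02  3.14000e+00 -2.00000e-03
  -3.08500e+00  4.48440e+02 -1.87125e+02  3.51000e-01  1.49930e+01
   2.94000e+00]
 [ 4.49635e+02 -2.02098e+02  3.98822e+02  3.14100e+00 -1.00000e-03
  -3.08500e+00  4.48315e+02 -1.87398e+02  4.93000e-01  1.47510e+01
   3.40000e+00]
 [ 4.49663e+02 -2.02147e+02  3.99038e+02  3.14100e+00 -1.00000e-03
  -3.08600e+00  4.48523e+02 -1.87263e+02  3.04000e-01  1.49240e+01
   3.13000e+00]
 [ 4.49657e+02 -2.02140e+02  3.99169e+02  3.14100e+00 -1.00000e-03
  -3.08600e+00  4.48281e+02 -1.87156e+02  5.33000e-01  1.50380e+01
   3.55000e+00]
 [ 4.49623e+02 -2.02163e+02  3.99341e+02  3.14100e+00 -1.00000e-03
  -3.08600e+00  4.48284e+02 -1.87404e+02  5.11000e-01  1.48110e+01
   3.48000e+00]
 [ 4.49613e+02 -2.02182e+02  3.99434e+02  3.14100e+00 -0.00000e+00
  -3.08600e+00  4.48418e+02 -1.87278e+02  3.60000e-01  1.49480e+01
   3.24000e+00]
 [ 4.49608e+02 -2.02181e+02  3.99538e+02  3.14100e+00 -0.00000e+00
  -3.08600e+00  4.48533e+02 -1.87274e+02  2.38000e-01  1.49440e+01
   3.09000e+00]]
mean [ 4.4841e+02 -1.8729e+02  3.9000e-01  1.4880e+01  3.2500e+00]
[-5.56728786e-01  3.10439066e-01  1.88096161e+00  9.56705117e-05
  9.50351234e-01 -2.18355607e+00] [-0.00044808 -0.00037275 -0.00147724 -0.00029809 -0.00015066  0.0011873 ]
```

Emit:
carry_out(
  series=[
    [0, 0.015, 0, 1, 1],
    [0, 0.05, 0, 3, 1],
    [-0.001, 0.1, 0, 6, 1],
    [-0.001, 0.15, 0, 9.6, 1],
    [-0.001, 0.2, 0, 13, 1],
    [-0.001, 0.25, 0, 16.5, 1],
    [-0.001, 0.285, 0, 18.5, 1],
    [-0.001, 0.296, 0, 19, 1],
    [-0.001, 0.296, 0, 19, 1],
    [-0.001, 0.296, 0, 19, 1],
    [-0.001, 0.296, 0, 19, 1],
    [-0.001, 0.296, 0, 19, 1],
    [-0.001, 0.296, 0, 19, 1],
    [-0.001, 0.296, 0, 19, 1],
  ],
)

```text
t: 11.32
eef_pos: [434.0, 93.3, 399.7]
tcp_rot: [3.141, 0.0, 2.866]
ft_force: [-0.1, 0.1, -0.8]
opening: 1.003
grip_force: 0.0
```

Run:
```python
from rep import *
rep((360,520,40,200))
```

```text
[[434.046  93.3   399.731   3.141   0.      2.866 438.122 110.744   0.828
   17.895 -15.74 ]
 [434.018  93.351 399.735   3.142   0.      2.866 437.928 110.676   0.954
   17.734 -15.48 ]
 [434.015  93.381 399.726   3.142  -0.      2.866 437.998 110.759   0.897
   17.806 -15.79 ]
 [434.025  93.405 399.723   3.142   0.      2.866 438.081 110.869   0.85
   17.908 -15.56 ]
 [434.035  93.413 399.741   3.141   0.      2.866 438.241 110.873   0.704
   17.945 -15.67 ]
 [434.012  93.42  399.738   3.142   0.      2.866 437.924 110.776   0.958
   17.766 -15.57 ]
 [434.015  93.434 399.735   3.142   0.      2.866 438.262 110.677   0.604
   17.748 -15.84 ]
 [434.016  93.418 399.712   3.142  -0.      2.866 438.15  110.742   0.737
   17.795 -15.61 ]]
mean [438.09 110.76   0.82  17.82 -15.66]
```

Emit:
carry_out(
  series=[
    [-0.005, -0.014, 0, -1, 1],
    [-0.015, -0.045, 0.01, -3, 1],
    [-0.031, -0.09, 0.03, -6, 1],
    [-0.048, -0.14, 0.05, -9.6, 1],
    [-0.063, -0.185, 0.07, -13, 1],
    [-0.077, -0.226, 0.09, -16.5, 1],
    [-0.086, -0.253, 0.1, -18.5, 1],
    [-0.0901, -0.265, 0.11, -19, 1],
    [-0.0901, -0.265, 0.12, -19, 1],
    [-0.0901, -0.265, 0.13, -19, 1],
    [-0.0901, -0.265, 0.165, -19, 1],
    [-0.0901, -0.265, 0.19, -19, 1],
    [-0.0901, -0.265, 0.2, -19, 1],
    [-0.0901, -0.265, 0.2045, -19, 1],
    [-0.0901, -0.265, 0.2045, -19, 0.8],
    [-0.0901, -0.265, 0.2045, -19, 0.4],
    [-0.0901, -0.265, 0.2045, -19, 0],
    [-0.0901, -0.265, 0.2045, -19, 0],
    [-0.0901, -0.265, 0.2045, -19, 0],
    [-0.0901, -0.265, 0.2045, -19, 0],
  ],
)

```text
t: 14.22
eef_pos: [448.6, -186.1, 195.4]
tcp_rot: [-3.141, 0.0, -3.086]
ft_force: [-1.3, -0.6, 5.7]
opening: 0.585
grip_force: 30.0
```

Emit:
carry_out(
  series=[
    [0, 0, -0.008, 0, 0],
    [0, 0, -0.03, 0, 0],
    [0, 0, -0.06, 0, 0],
    [0, 0, -0.085, 0, 0],
    [0, 0.008, -0.1, 0.5, 0],
    [-0.001, 0.03, -0.1, 2, 0],
    [-0.002, 0.065, -0.1, 4, 0],
    [-0.003, 0.105, -0.1, 7, 0],
    [-0.004, 0.15, -0.1, 10, 0],
    [-0.004, 0.195, -0.1, 13, 0],
    [-0.005, 0.235, -0.1, 15.5, 0],
    [-0.006, 0.268, -0.1, 17.5, 0],
    [-0.0067, 0.29, -0.1, 18.6, 0],
    [-0.0067, 0.298, -0.1, 18.9, 0],
    [-0.0067, 0.298, -0.1, 18.9, 0],
    [-0.0067, 0.298, -0.1, 18.9, 0],
    [-0.0067, 0.298, -0.1, 18.9, 0],
    [-0.0067, 0.298, -0.1, 18.9, 0],
  ],
)

```text
t: 16.48
eef_pos: [438.7, 111.4, 295.2]
tcp_rot: [3.142, -0.0, 2.867]
ft_force: [0.1, 0.8, -2.6]
opening: 0.588
grip_force: 30.0
```

Run:
```python
from rep import *
for i in range(3):
    s=env.state();print(s["eef_pos"].round(2),s["tcp_rot"].round(4),s["ft_force"].round(1)); p,d,W,K,T=grab("side")
a=p[130:260,200:360]; w=env.read_camera("wrist")[0]
cv2.imwrite("pics/hover.png",np.hstack([cv2.resize(a,(492,400),interpolation=cv2.INTER_CUBIC),cv2.resize(w,(308,400))])[:,:,::-1])
```

```text
[438.69 111.38 295.23] [ 3.1415 -0.      2.867 ] [ 0.1  0.8 -2.6]
[438.68 111.46 295.23] [ 3.1415 -0.      2.8671] [-0.3 -0.1 -2.2]
[438.68 111.54 295.24] [3.1415 0.     2.8672] [-0.1  0.2 -2. ]
```

View pics/hover.png

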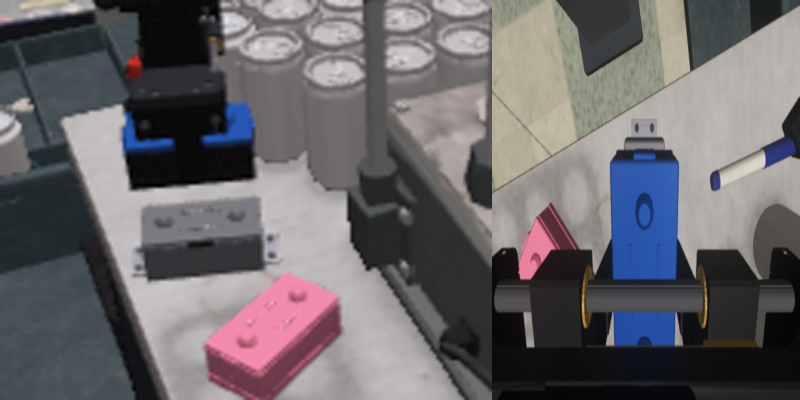

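The hover view shows the blue case held level above the shut grey lid, lined up with it (side crop: blue at (188,150), grey at (205,235)). I'll lower it slowly.

Emit:
carry_out(
  series=[
    [0, 0, 0.008, 0, 0],
    [0, 0, 0.022, 0, 0],
    [0, 0, 0.036, 0, 0],
    [0, 0, 0.046, 0, 0],
    [0, 0, 0.05, 0, 0],
    [0, 0, 0.052, 0, 0],
    [0, 0, 0.053, 0, 0],
    [0, 0, 0.054, 0, 0],
    [0, 0, 0.055, 0, 0],
    [0, 0, 0.055, 0, 0],
    [0, 0, 0.055, 0, 0],
  ],
)

```text
t: 18.05
eef_pos: [438.6, 111.8, 240.3]
tcp_rot: [3.141, 0.0, 2.868]
ft_force: [0.4, -0.6, -2.3]
opening: 0.589
grip_force: 30.0
```

Emit:
carry_out(
  series=[
    [0, 0, 0.001, 0, 0],
    [0, 0, 0.002, 0, 0],
    [0, 0, 0.0025, 0, 0],
    [0, 0, 0.003, 0, 0],
    [0, 0, 0.003, 0, 0],
    [0, 0, 0.003, 0, 0],
  ],
)

```text
t: 18.8
eef_pos: [438.6, 111.8, 237.3]
tcp_rot: [3.141, 0.0, 2.868]
ft_force: [-1.8, -1.0, 3.7]
opening: 0.588
grip_force: 30.0
```

Contact came at exactly seat height, so I release and rise.

Emit:
carry_out(
  series=[
    [0, 0, 0, 0, 0.62],
    [0, 0, 0, 0, 0.7],
    [0, 0, 0, 0, 0.85],
    [0, 0, 0, 0, 1],
    [0, 0, 0, 0, 1],
    [0, 0, -0.015, 0, 1],
    [0, -0.002, -0.05, 0, 1],
    [0, -0.01, -0.1, 0, 1],
    [0, -0.018, -0.15, 0, 1],
    [0, -0.018, -0.19, 0, 1],
    [0, -0.018, -0.202, 0, 1],
    [0, -0.018, -0.204, 0, 1],
    [0, -0.018, -0.204, 0, 1],
    [0, -0.018, -0.204, 0, 1],
    [0, -0.018, -0.204, 0, 1],
  ],
)

```text
t: 20.68
eef_pos: [433.9, 94.5, 440.5]
tcp_rot: [-3.141, -0.001, 2.868]
ft_force: [-0.3, -0.1, -0.4]
opening: 1.005
grip_force: 0.0
```

Run:
```python
from rep import *
s=env.state();print(s["t"],s["eef_pos"],s["ft_force"])
p,d,W,K,T=grab("wrist"); m=lugs(W,(360,520,40,200),42); print(intool(s,m))
p,d,W,K,T=grab("side")
cv2.imwrite("pics/fin.png",cv2.resize(p[130:260,200:360],(738,600),interpolation=cv2.INTER_CUBIC)[:,:,::-1])
```

```text
20.675 [433.8624912   94.48145549 440.51867062] [-0.31049417 -0.0779403  -0.37403688]
 rect [438.8 111.4] [ 55.8 107.9] 73.98
 plane [ 5.00000e-04 -2.90000e-03  8.43359e+01]
 lugs 258 [[407.6000061035156, 119.4000015258789], [469.0, 102.5]] mid [438.31 110.92] dist 63.6 yaw -15.36
[ 1.64338498e-01  1.70313091e+01 -6.58595992e-03]
```

View pics/fin.png

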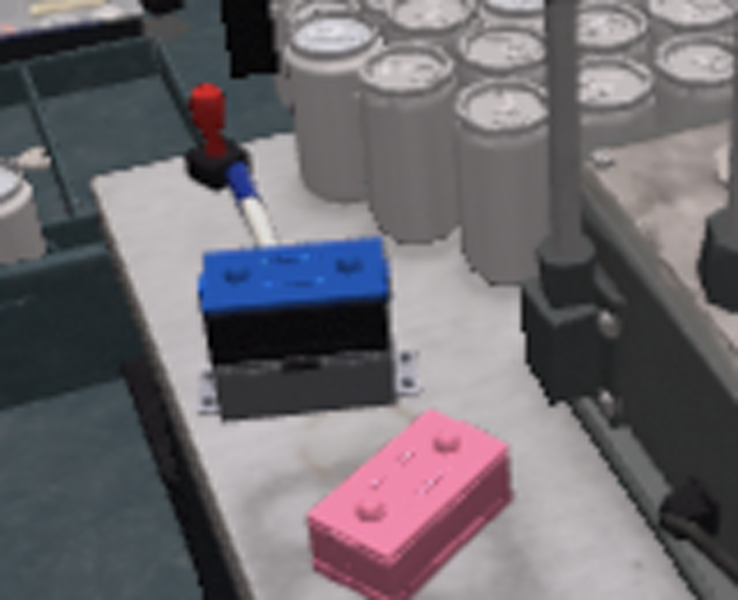

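The picture shows the blue case (295,300) flush on the shut grey case (305,385). Its top is level at 84 mm, within 0.3 mm and 0.3° of the seat, and the bystanders haven't moved.

```bash
python3 -c "
from cell import env
print(env.job_done())"
```

```text
the job is handed in; nothing more can be done
None
```

The grey lid is shut and the blue case sits level and fully home on its lugs, about 0.3 mm and 0.3° off the seat by the wrist camera; I handed the job in at about 21 s, but no verdict came back.

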